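Seat the double lid on the coffee jar and lift off its outer cover

ROBOT

A 7-joint arm with a two-finger parallel gripper is mounted at the origin on the work surface. World frame = base frame: x ahead of the robot, y to its left, z up, the work surface at z = 0. Lengths are in m, angles in rad, forces in N, time in s.
With the tool pointing down it reaches from about 0.35 to 0.9 m from the base axis. Payload 7.2 kg.
Tool frame: the origin (TCP) lies at the very end of the fingers, on their centre line; the grasp point (between the pads) lies 19 mm behind it (robot.grip_depth is the distance from the TCP to the grasp point, in m); z points along the fingers, y is the line along which they close (so a half turn about z gives the same grasp; the last joint's range is limited). The gripper opens to 88 mm and grips with 3 to 60 N. Pads are 20 mm wide; open, the fingers measure 115 mm over their backs; the gripper's body (75 mm by 178 mm) begins 61 mm behind the grasp point.
Start: joints at [1.196, 0.411, -0.013, 1.596, 0.006, 1.134, -0.082], TCP at [0.189, -0.596, 0.192] pointing down, gripper open.
Joint ranges: [-2.95, 2.95], [-0.29, 1.99], [-1.47, 1.44], [0.14, 2.54], [-1.03, 4.17], [0.13, 1.85], [-2.86, 2.86]. Speed limits (rad/s): [2.39, 2.39, 3.01, 3.01, 3.14, 3.14, 3.14].

INTERFACE

Orientations are given as [roll, pitch, yaw] about the fixed x, y, z axes, in that order (R = Rz(yaw) Ry(pitch) Rx(roll)).
In Python, from rig import robot gives the robot as it stands.
- The arm moves only by the tool play_rows, never from a script. Its argument "targets" is text: rows parted by semicolons, each of 6 numbers parted by spaces: the shift along the tool's x, y, z in mm, then the turn, a rotation vector about the tool's x, y, z in degrees. A call has 1 to 5 rows; each row shifts and turns the commanded pose from where the row before left it, along the tool's axes as they then stand; what a row does not reach is not made up. A row lasts 1/8 s, in which the tool goes at most 62.5 mm and 10.7 degrees, less where a joint would pass 70% of its speed; a pose out of reach is approached as far as the arm can. A call with a gripper value outside its range is refused whole. "hand" is the opening, from 0 (shut) to 1 (fully open), set as the call begins (left out, the last holds). The fingers move at their own pace and stop on an object; "newtons" is the grip in N (left out, the last holds). Time passes only in rows, so rows that do not move let the fingers close. It gives the time, the measured TCP pose, the force, the opening and the grip force at its end, in the units of the state.
- robot.state(): the state, without advancing time (a new reading comes with each control period).
- robot.camera(name): name is "scene" or "top" or "wrist"; returns a dict with "image" (400x640x3 uint8, red, green, blue), "K" (3x3 intrinsics, pixels), "pose" (4x4, takes a point from camera to world coordinates); the wrist camera has in their place "tool_from_camera" (4x4, takes a point from camera to tool coordinates, whose origin is the TCP and whose axes are the flange's). Camera axes: x right, y up, looking along -z (the intrinsics and any distortion apply to the point x, -y, -z); pixel columns grow to the right and rows downward; lengths in m; the calibration is good to about 2 mm. A picture is of the moment at which its call begins: read the wrist's pose just before it. There is no depth.
- robot.finish_job(): hands the job in; it is judged then, once.
The state is a dict: "time_s": time; "q": joint angles; "joint_vel": joint speeds; "joint_torque": joint torques, N m; "position": TCP position; "tcp_rot": TCP orientation; "force": force on the tool from outside, world axes, zero at the start; "moment": the same for the moment, N m; "grip_width": finger opening in m; "grasp_force": force on a finger pad.
Only numpy, scipy, OpenCV 4.12 (cv2) and the standard library are available. Lean on these libraries where they do the work, as an engineer would, in place of code of your own. Each camera call takes 0.05 s, during which the arm holds its last target. There are 200 camera calls.

TASK

Pick the nested double lid off the cup rack by its wooden knob, keeping both lids together, guide the rod under it through the eyelet inside the stoneware jar, lower it gently until the inner lid is fully seated on the jar's rim, and let go. Then take the outer cover alone by its collar and lift it straight off, leaving the inner lid undisturbed on the jar. Finish while still holding the cover in the gripper, level, above the jar and well clear of the knob; leave the jar upright where it stands and do not disturb the rack's cup, the kettle or the jebena.

Things in the scene. Friction and masses are not known exactly. Their poses are not given: they have to be found in the camera images.
- inner_lid: Loose inner lid, 0.24 kg. Origin: centre of the underside of its aluminium flange (104 mm across, 5 mm thick), z up. Below: a plug 78 mm across to z -12, then the guide rod (rod_tip). Above: a stem 12 mm thick and the bar knob (knob). Starts in one place on the rack, plug standing on the board, rod hanging in the hole (origin 87 mm above the counter), outer cover nested on it.
- outer_cover: Aluminium cover, 0.14 kg, resting loose on the inner lid's flange. Origin: centre of its plate's underside, z up (nested: 5 mm above the lid's origin, up to 4 mm sideways play). Plate 118 mm across, z 0 to 4; skirt 3 mm thick down to z -13; round collar 50 mm outside, 40 mm inside, z 4 to 28. The knob stands through the collar, 3 to 29 mm above its top edge and passes freely through it.
- jar: Loose pale stoneware jar, 1.4 kg, round, 100 mm high, 114 mm across the belly; mouth 98 mm outside, 88 mm inside. Origin: centre of its underside on the counter, z up; rim at z 100. The inner lid is seated when its flange lies on the rim (lid's origin 100 mm above the jar's). A steel bridge with an eyelet at its centre crosses the inside below the mouth.
- eyelet (a point): Centre of the top face of the jar's eyelet, on the jar's axis, 30 mm below the rim. The ring is 5 mm thick with a 15 mm hole; the rod goes down through it.
- rod_tip (a point): Round lower end of the steel guide rod, 10 mm thick, on the inner lid's axis, 70 mm below the lid's origin.
- knob (a point): Centre of the dark wooden bar knob on the inner lid's axis, 49 mm above the lid's origin, axes as the lid's. The bar is 28 mm long (x), 12 mm wide (y), 26 mm high (z 36 to 62 above the lid's origin): grip it across y. Lifting it carries both lids; lifting the collar takes the cover alone.
- rack: Fixed low wooden cup rack: a board 150 x 340 mm (long side along its y) with its top 75 mm above the counter, on two end boards. Two places, at y -78 and y +78 mm, each with a 23 mm hole. The lid stands in one, the cup in the other. It may be on the robot's left or right, the jar on the other side. Origin: centre of the underside.
- cup: Small brown clay cup, 72 mm across, 65 mm high, standing on the other place of the rack. Leave it alone. Origin: centre of its underside.
- kettle: Aluminium kettle, 164 mm across, 185 mm high with its bail handle, spout to its +x, far to one side. Leave it alone. Origin: centre of its underside.
- jebena: Clay coffee pot with a round belly, thin neck, spout to its +x and handle, 132 mm across, 190 mm high, far to the other side. Leave it alone. Origin: centre of its underside.

How it is judged:
By the outcome, as a careful person would: the job done as asked, in the order asked, and still so for the second after the job is handed in, while the arm keeps its last pose, push and grip.
It also fails if it takes over 64 s, if anything falls off the work surface, if the arm or the gripper's body presses on something with over 40 N, if the wrist force passes 120 N, or if a joint passes its speed limit or range.

## Working session

There is one attempt and no reset: what is moved stays moved. The work goes in short steps, Python scripts to look and compute and a tool call to move; the robot and the scene stay as the last step left them, time stands still between calls to the robot, and variables do not carry over. Pictures are saved under pics/ and viewed, at most 13 in all, crops included, and the job is handed in when it is done.

Besides the shell and the picture viewer there is one more tool, called after "Request:" in YAML: its name, and indented under it one key for each argument. play_rows: Moves the arm, as the interface text tells. Its arguments: {"type":"object","properties":{"targets":{"type":"string"},"hand":{"type":"number"},"newtons":{"type":"number"}},"required":["targets"]}

```bash
ls; mkdir -p pics; python3 - <<'E'
from rig import robot
import cv2,numpy as np
s=robot.state(); print(s['time_s'],s['position'],s['tcp_rot'],s['grip_width'],robot.grip_depth)
np.set_printoptions(precision=4,suppress=True)
for n in ("scene","top"):
    c=robot.camera(n); print(n,c['K'],c['pose'],[k for k in c]); cv2.imwrite(f'pics/{n}0.png',c['image'][:,:,::-1]); 
E
```

```text
pics
0.0 [ 0.18854044 -0.59529079  0.19080613] [-3.13995693e+00  1.23225098e-04  3.06806095e-01] 0.08788997177531437 0.0187
scene [[420.2116   0.     322.128 ]
 [  0.     420.2116 195.0301]
 [  0.       0.       1.    ]] [[-0.0045 -0.5898  0.8076  1.5852]
 [ 0.9999  0.0051  0.0093  0.0168]
 [-0.0097  0.8075  0.5897  0.8563]
 [ 0.      0.      0.      1.    ]] ['image', 'K', 'pose']
top [[513.9206   0.     319.477 ]
 [  0.     513.9206 197.2653]
 [  0.       0.       1.    ]] [[ 0.0051  0.99   -0.1411  0.3002]
 [-0.9999  0.0064  0.0093  0.0014]
 [ 0.0101  0.1411  0.9899  1.6913]
 [ 0.      0.      0.      1.    ]] ['image', 'K', 'pose']
```

View pics/top0.png

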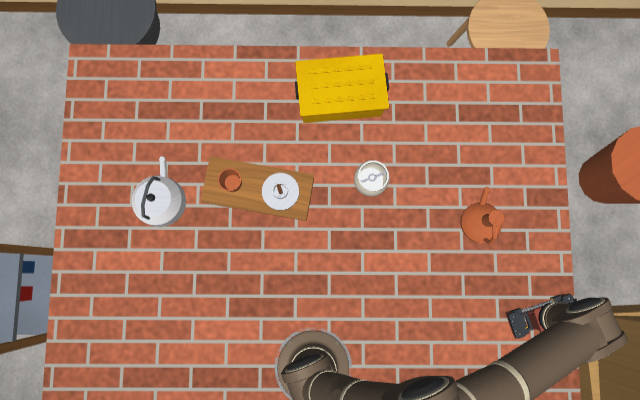

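View pics/scene0.png

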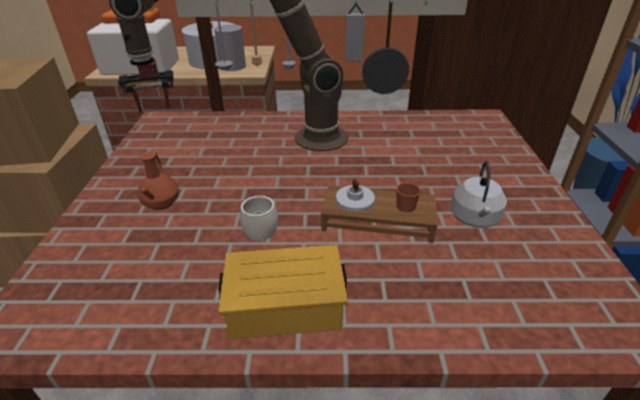

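The top view shows the rack on the left with the cup (231,181) and the lid (280,191), and the jar at (372,178). The kettle is far left and the jebena far right. The scene view agrees.

```bash
cat > h.py <<'E'
import cv2,numpy as np
from scipy.spatial.transform import Rotation as R
from rig import robot
np.set_printoptions(precision=4,suppress=True)
def tcp(s):
    T=np.eye(4);T[:3,:3]=R.from_euler('xyz',s['tcp_rot']).as_matrix();T[:3,3]=s['position'];return T
def shot(n):
    s=robot.state();c=robot.camera(n)
    P=c['pose'] if 'pose' in c else tcp(s)@c['tool_from_camera']
    return c['image'][:,:,::-1].copy(),c['K'],np.array(P),s,c
def ray(K,P,uv,z):
    d=P[:3,:3]@np.array([(uv[0]-K[0,2])/K[0,0],-(uv[1]-K[1,2])/K[1,1],-1.]);o=P[:3,3]
    return o+d*(z-o[2])/d[2]
def proj(K,P,X):
    p=P[:3,:3].T@(np.array(X)-P[:3,3]);return np.array([K[0,2]+K[0,0]*p[0]/-p[2],K[1,2]-K[1,1]*p[1]/-p[2]])
def blob(m,near):
    n,l,st,c=cv2.connectedComponentsWithStats(m.astype(np.uint8));
    k=1+np.argmin([np.hypot(*(c[i]-near))+(1e4 if st[i,4]<15 else 0) for i in range(1,n)])
    ct=max(cv2.findContours((l==k).astype(np.uint8),cv2.RETR_EXTERNAL,cv2.CHAIN_APPROX_NONE)[0],key=len)
    return ct.reshape(-1,2).astype(float),st[k,4],c[k]
def circ(K,P,ct,z):
    """hull contour cast on plane z, circle fit"""
    ct=cv2.convexHull(ct.astype(np.float32)).reshape(-1,2)
    X=np.array([ray(K,P,p,z)[:2] for p in ct])
    (x,y),r=cv2.minEnclosingCircle(X.astype(np.float32))
    A=np.c_[2*X,np.ones(len(X))];s=np.linalg.lstsq(A,(X**2).sum(1),rcond=None)[0]
    return s[:2],np.sqrt(s[2]+s[:2]@s[:2]),(x,y,r)
E
python3 - <<'E'
from h import *
for n,lid,jar in (("top",(280,191),(372,178)),("scene",(356,198),(259,210))):
    im=cv2.imread(f'pics/{n}0.png');c=robot.camera(n);K,P=c['K'],c['pose']
    hsv=cv2.cvtColor(im,cv2.COLOR_BGR2HSV)
    m=(hsv[:,:,1]<60)&(hsv[:,:,2]>110)
    for nm,uv,z in (("cover",lid,.096),("jar",jar,.1)):
        mm=cv2.morphologyEx(m.astype(np.uint8),cv2.MORPH_OPEN,np.ones((3,3))) 
        ct,a,cc=blob(mm,uv); print(n,nm,a,cc,circ(K,P,ct,z))
    if n=="top":
        w=cv2.resize(im[150:225,190:400],None,fx=3.8,fy=3.8,interpolation=cv2.INTER_CUBIC);cv2.imwrite('pics/crop_top.png',w)
E
```

```text
top cover 1073 [280.068  191.0736] (array([0.5471, 0.1103]), np.float64(0.05902384656124669), (0.5469779372215271, 0.11051446199417114, 0.05984927713871002))
top jar 36 [394.  190.5] (array([ 0.5501, -0.2474]), np.float64(0.017752838685100615), (0.5501005053520203, -0.24735897779464722, 0.017920952290296555))
scene cover 599 [355.0467 197.399 ] (array([0.5488, 0.1062]), np.float64(0.06171704423118156), (0.5465523600578308, 0.1069125384092331, 0.06530547142028809))
scene jar 799 [257.8411 216.5019] (array([ 0.6349, -0.1861]), np.float64(0.07329948351542809), (0.6331239938735962, -0.19066950678825378, 0.08374509960412979))
```

View pics/crop_top.png

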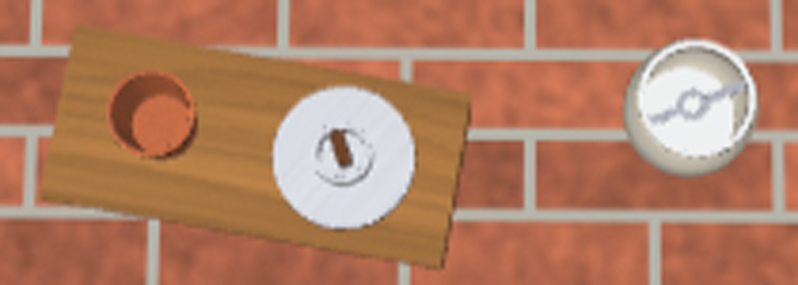

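The crop shows the knob bar at about (341,148), slanted roughly 19° from world x, which nearly matches the current tool yaw. The jar's mouth is at about (697,100), with the bridge and eyelet visible. I'll raise the arm and move towards the lid.

Request:
play_rows:
  targets: "0 0 -60 0 0 0; 0 0 -50 0 0 0; 35 -35 0 0 0 0; 35 -35 0 0 0 0; 35 -35 0 0 0 0"
  hand: 1

```text
time_s: 0.82
position: [0.2577, -0.4625, 0.3016]
tcp_rot: [3.142, -0.0, 0.307]
force: [0.7, 0.1, 0.6]
grip_width: 0.0878
grasp_force: 0.0
```

Request:
play_rows:
  targets: "35 -35 0 0 0 0; 35 -35 0 0 0 0; 35 -35 0 0 0 0; 35 -35 0 0 0 0; 35 -35 0 0 0 0"

```text
time_s: 1.45
position: [0.3715, -0.2428, 0.3017]
tcp_rot: [3.141, -0.0, 0.307]
force: [1.2, -0.3, -0.2]
grip_width: 0.0878
grasp_force: 0.0
```

Request:
play_rows:
  targets: "35 -35 0 0 0 0; 35 -35 0 0 0 0; 35 -35 0 0 0 0; 0 0 0 0 0 0; 0 0 0 0 0 0"

```text
time_s: 2.08
position: [0.4391, -0.1132, 0.3014]
tcp_rot: [3.141, 0.001, 0.307]
force: [-0.2, -0.1, 0.1]
grip_width: 0.0872
grasp_force: 0.0
```

```bash
python3 - <<'E'
from h import *
im,K,P,s,c=shot('wrist');cv2.imwrite('pics/w1.png',im)
print(s['time_s'],s['position'],s['tcp_rot'],s['q'],s['force']);print(K,c['tool_from_camera'],P[:3,3])
print(proj(K,P,(.547,.11,.096)),proj(K,P,(.57,-.07,.1)))
E
```

```text
2.075 [ 0.4391 -0.1132  0.3014] [3.1414 0.0007 0.3067] [ 0.5826  0.0584 -0.4548  1.7975  0.0272  1.2922 -1.1432] [-0.1601 -0.0559  0.1081]
[[295.4042   0.     320.3574]
 [  0.     295.4042 200.1666]
 [  0.       0.       1.    ]] [[-0.0001  0.9642  0.2652  0.0735]
 [ 1.      0.0001  0.      0.0009]
 [ 0.      0.2652 -0.9642 -0.1936]
 [ 0.      0.      0.      1.    ]] [ 0.5095 -0.0919  0.495 ]
[171.2111  36.1773] [318.1955  64.5538]
```

View pics/w1.png

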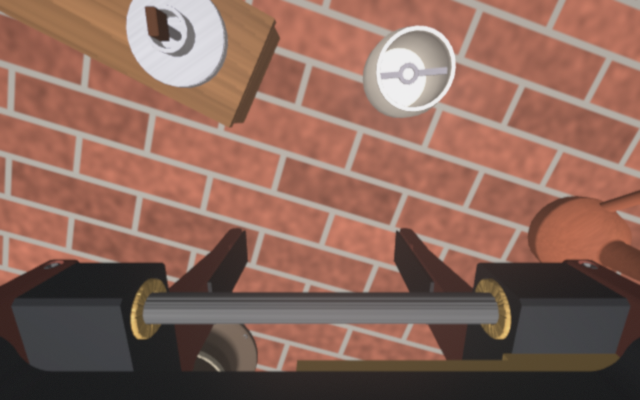

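The wrist view shows the cover at about (178,40) with the knob top near (157,22), and the jar mouth at about (418,66) with the eyelet at (408,74). Next I'll measure all of these.

```bash
python3 - <<'E'
from h import *
im,K,P,s,c=shot('wrist')
print('eyelet',ray(K,P,(408,74),.07)); 
im2=cv2.imread('pics/top0.png');ct_=robot.camera('top')
print('eyelet top',ray(ct_['K'],ct_['pose'],(190+692/3.8,150+103/3.8),.07),'rimc top',ray(ct_['K'],ct_['pose'],(190+697/3.8,150+98/3.8),.1))
hsv=cv2.cvtColor(im,cv2.COLOR_BGR2HSV)
m=((hsv[:,:,1]<60)&(hsv[:,:,2]>150)).astype(np.uint8);m[:, :]=cv2.morphologyEx(m,cv2.MORPH_OPEN,np.ones((5,5)))
for nm,uv,z in (('cover',(178,40),.096),('jar',(415,70),.1)):
    ct,a,cc=blob(m,uv);print(nm,a,cc,circ(K,P,ct,z))
# rim: bright ring right/top edges: print hull bbox
roi=np.zeros(im.shape[:2],bool);roi[0:60,135:190]=1
m=roi&(hsv[:,:,1]>60)&(hsv[:,:,2]<140)
ct,a,cc=blob(m,(157,22));print('knob',a,cc,ct.min(0),ct.max(0))
w=np.hstack([cv2.resize(im[0:90,115:235],None,fx=3.3,fy=5/1.5),cv2.resize(im[15:125,355:465],(300*110//110,300))]);cv2.imwrite('pics/w1c.png',w)
E
```

```text
eyelet [ 0.5995 -0.1869  0.07  ]
eyelet top [ 0.5978 -0.1824  0.07  ] rimc top [ 0.5965 -0.1832  0.1   ]
cover 5970 [176.805   41.0506] (array([0.5501, 0.1058]), np.float64(0.05920828876322079), (0.5500925779342651, 0.10561572015285492, 0.05962992087006569))
jar 24298 [346.4855 113.3871] (array([ 0.4874, -0.0833]), np.float64(0.3547694541640025), (0.42230677604675293, -0.1144305020570755, 0.4380348324775696))
knob 562 [155.8612  23.4413] [145.   7.] [167.  39.]
```

View pics/w1c.png

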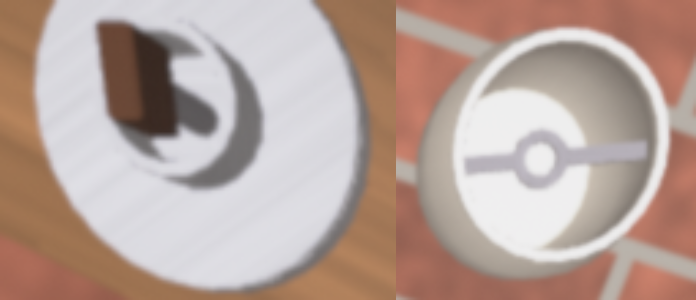

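The crop shows the knob's top face with corners near (98,22) and (145,122), and the collar and plate are clean. The jar rim is centred at about pixel (416,68) and the eyelet at (408,73). The jar is near (0.598,-0.185). I'll move above the lid.

Request:
play_rows:
  targets: "34 -36 0 0 0 0; 34 -36 0 0 0 0; 34 -36 10 0 0 0; 34 -36 20 0 0 0; 35 -34 20 0 0 0"

```text
time_s: 2.85
position: [0.5497, 0.1087, 0.2512]
tcp_rot: [3.141, -0.0, 0.304]
force: [1.3, -0.6, 0.1]
grip_width: 0.0878
grasp_force: 0.0
```

Request:
play_rows:
  targets: "0 0 0 0 0 0; 0 0 0 0 0 0"

```text
time_s: 3.1
position: [0.5487, 0.1074, 0.2515]
tcp_rot: [3.141, 0.001, 0.306]
force: [0.7, -0.1, 0.1]
grip_width: 0.0879
grasp_force: 0.0
```

```bash
python3 - <<'E'
from h import *
im,K,P,s,c=shot('wrist');cv2.imwrite('pics/w2.png',im)
print(s['time_s'],s['position'],s['tcp_rot'])
hsv=cv2.cvtColor(im,cv2.COLOR_BGR2HSV)
m=((hsv[:,:,1]<60)&(hsv[:,:,2]>150)).astype(np.uint8);m=cv2.morphologyEx(m,cv2.MORPH_OPEN,np.ones((3,3)))
uv=proj(K,P,(.5485,.108,.149));print(uv)
ct,a,cc=blob(m,proj(K,P,(.5485,.108,.096)));print('cover',a,cc,circ(K,P,ct,.096))
u,v=uv.astype(int);print('hsv around',hsv[v-30:v+31:6,u-30:u+31:6].tolist())
E
```

```text
3.1 [0.5487 0.1074 0.2515] [3.1411 0.0009 0.3056]
[318.7824 192.6467]
cover 7021 [320.8768 178.3756] (array([0.5503, 0.1062]), np.float64(0.059107598030169815), (0.5503162145614624, 0.10610340535640717, 0.059585314244031906))
hsv around [[[130, 7, 221], [126, 6, 224], [126, 6, 221], [130, 7, 223], [128, 10, 209], [160, 6, 133], [165, 7, 137], [128, 10, 213], [126, 6, 223], [126, 6, 222], [130, 7, 223]], [[125, 7, 223], [126, 6, 222], [126, 6, 220], [150, 5, 160], [126, 6, 219], [126, 6, 219], [126, 6, 221], [126, 6, 220], [150, 5, 156], [125, 7, 222], [126, 6, 221]], [[126, 6, 222], [125, 7, 222], [126, 6, 222], [126, 6, 221], [125, 7, 221], [140, 8, 187], [135, 8, 188], [125, 7, 222], [130, 7, 221], [126, 6, 223], [126, 6, 225]], [[125, 7, 225], [126, 6, 221], [130, 7, 216], [126, 6, 222], [125, 7, 225], [8, 84, 115], [8, 84, 115], [130, 7, 225], [126, 6, 223], [133, 8, 212], [126, 6, 221]], [[126, 6, 222], [125, 7, 226], [132, 6, 218], [131, 10, 202], [130, 7, 224], [8, 86, 118], [8, 88, 119], [125, 7, 225], [130, 7, 206], [126, 6, 218], [126, 6, 223]], [[130, 7, 223], [126, 6, 227
[... 266 characters left out ...]
, [126, 6, 222], [126, 6, 222]], [[130, 7, 224], [126, 6, 225], [130, 7, 223], [126, 6, 222], [130, 7, 223], [2, 24, 159], [2, 25, 161], [126, 6, 218], [126, 6, 222], [126, 6, 220], [126, 6, 224]], [[126, 6, 223], [126, 6, 220], [126, 6, 223], [126, 6, 223], [125, 7, 225], [126, 6, 223], [130, 7, 222], [130, 7, 221], [126, 6, 224], [130, 7, 225], [126, 6, 224]], [[12, 100, 164], [130, 7, 222], [125, 7, 223], [126, 6, 223], [126, 6, 221], [130, 7, 222], [126, 6, 222], [126, 6, 225], [126, 6, 224], [126, 6, 222], [132, 6, 218]], [[12, 113, 162], [12, 112, 159], [6, 28, 192], [130, 7, 222], [126, 6, 221], [130, 7, 225], [130, 7, 224], [126, 6, 223], [130, 7, 221], [5, 26, 199], [13, 114, 176]]]
```

View pics/w2.png

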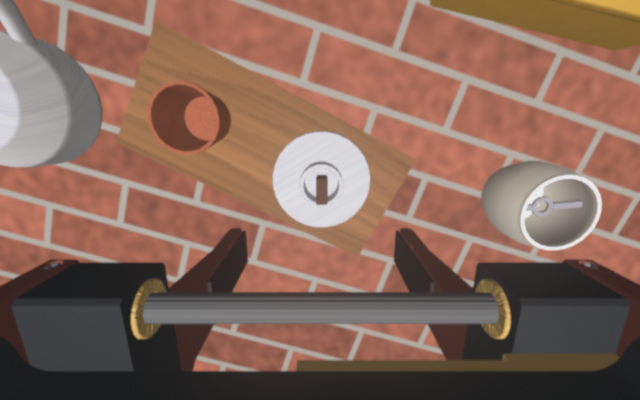

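The knob is at about (321,190), nearly parallel to the tool's x axis, and the cover is centred at (321,179). I'll measure the knob's centre and angle.

```bash
python3 - <<'E'
from h import *
im=cv2.imread('pics/w2.png');_,K,P,s,c=shot('wrist')
hsv=cv2.cvtColor(im,cv2.COLOR_BGR2HSV)
m=np.zeros(im.shape[:2],bool);m[155:215,295:345]=1;m&=(hsv[:,:,1]>55)
ct,a,cc=blob(m,(321,190));print(a,ct.min(0),ct.max(0))
mm=np.zeros(m.shape,np.uint8);cv2.fillPoly(mm,[ct.astype(int)],1)
for v in range(172,208,2):
    x=np.where(mm[v])[0]; print(v,x.min() if len(x) else '',x.max() if len(x) else '',hsv[v,321].tolist())
# axis line through mid columns in top-face rows
vs=np.arange(182,202);mid=[np.where(mm[v])[0].mean()+0.0 for v in vs if mm[v].any()]
vs=[v for v in vs if mm[v].any()]
X=np.array([ray(K,P,(u,v),.149)[:2] for u,v in zip(mid,vs)])
d=X[0]-X[-1];f=np.polyfit(X[:,0],X[:,1],1);print('yaw',np.degrees(np.arctan(f[0])),'tool yaw',np.degrees(s['tcp_rot'][2]),X[0],X[-1],np.linalg.norm(d))
E
```

```text
257 [316. 178.] [326. 203.]
172   [125, 7, 222]
174   [137, 10, 187]
176   [4, 41, 87]
178 318 324 [7, 59, 90]
180 317 326 [8, 84, 115]
182 317 326 [8, 86, 118]
184 317 326 [8, 86, 118]
186 317 326 [8, 86, 118]
188 317 326 [8, 86, 118]
190 317 326 [8, 86, 118]
192 317 326 [8, 86, 118]
194 317 326 [8, 86, 118]
196 317 326 [8, 89, 118]
198 316 326 [9, 89, 118]
200 316 326 [9, 90, 119]
202 317 325 [8, 89, 118]
204   [2, 26, 160]
206   [132, 6, 219]
yaw 16.537150539867284 tool yaw 17.448553491693218 [0.5602 0.1082] [0.541  0.1021] 0.020192921365545083
```

The knob's centre is offset about (+1.5,+2) mm in the tool frame, which agrees with the cover's centre, and its yaw is within 1°. I'll descend until the fingertips sit just above the collar's top, with the TCP at about 0.125.

Request:
play_rows:
  targets: "1.5 2 40 0 0 0.6; 0 0 40 0 0 0; 0 0 30 0 0 0; 0 0 16 0 0 0; 0 0 0 0 0 0"

```text
time_s: 3.82
position: [0.5506, 0.1064, 0.1256]
tcp_rot: [3.141, 0.001, 0.295]
force: [0.6, -0.0, -0.1]
grip_width: 0.0876
grasp_force: 0.0
```

Request:
play_rows:
  targets: "0 0 0 0 0 0; 0 0 0 0 0 0; 0 0 0 0 0 0; 0 0 0 0 0 0; 0 0 0 0 0 0"
  hand: 0
  newtons: 30

```text
time_s: 4.45
position: [0.5508, 0.1073, 0.1257]
tcp_rot: [3.142, -0.0, 0.296]
force: [0.4, 0.5, -0.5]
grip_width: 0.041
grasp_force: 0.0
```

Request:
play_rows:
  targets: "0 0 0 0 0 0; 0 0 0 0 0 0; 0 0 0 0 0 0; 0 0 0 0 0 0"

```text
time_s: 4.95
position: [0.5508, 0.1073, 0.1256]
tcp_rot: [3.142, 0.0, 0.296]
force: [-1.2, 0.2, 0.0]
grip_width: 0.0018
grasp_force: 0.0
```

The fingers closed to 1.8 mm, so the knob isn't between the pads. I'll take a look.

```bash
python3 - <<'E'
from h import *
im,K,P,s,c=shot('wrist')
print(s['time_s'],s['position'],s['grip_width'],s['grasp_force'],s['force'],s['moment'])
b,_,_,_,_=shot('scene')
w=np.hstack([im[50:350,120:520],cv2.resize(b[160:240,300:407],(400,300),interpolation=cv2.INTER_CUBIC)]);cv2.imwrite('pics/g1.png',w)
E
```

```text
4.95 [0.5508 0.1073 0.1256] 0.0017772400197110369 0.0 [-1.1957  0.158   0.0038] [-0.0019 -0.0108  0.0231]
```

View pics/g1.png

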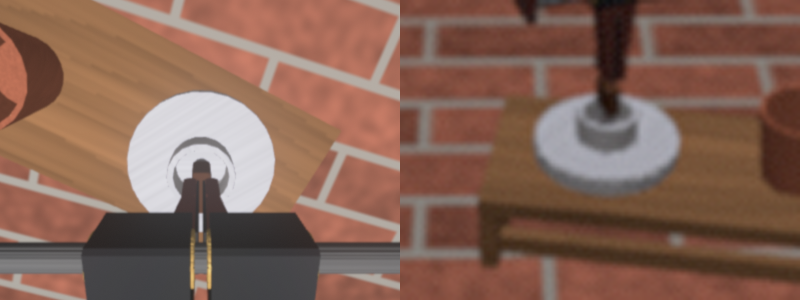

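In the wrist view the knob's front end shows under the closed fingers, and the plate is centred at the TCP. The fingers seem to have closed above or short of the knob, so I'll raise the arm and compare the true fingertips with the projected TCP.

Request:
play_rows:
  targets: "0 0 -40 0 0 0; 0 0 -30 0 0 0; 0 0 0 0 0 0; 0 0 0 0 0 0"

```text
time_s: 5.55
position: [0.5504, 0.107, 0.1949]
tcp_rot: [3.141, 0.001, 0.296]
force: [-0.4, 0.1, 0.3]
grip_width: 0.0004
grasp_force: 0.0
```

```bash
python3 - <<'E'
from h import *
im,K,P,s,c=shot('wrist');cv2.imwrite('pics/w3.png',im)
print(s['time_s'],s['position'],s['grip_width'])
b,Kb,Pb,_,_=shot('scene');cv2.imwrite('pics/s3.png',b)
T=tcp(s);out=[]
for n,i,k,p in (('w',im,K,P),('s',b,Kb,Pb)):
    uv=proj(k,p,T[:3,3]);kn=proj(k,p,(.5508,.1068,.149));print(n,uv,kn)
    u,v=uv.round().astype(int);h=(75,100) if n=='w' else (37,50)
    cr=i[v-h[0]:v+h[0],u-h[1]:u+h[1]].copy();f=300/(2*h[0])
    cr=cv2.resize(cr,(400,300),interpolation=cv2.INTER_CUBIC)
    for q,col in ((uv,(0,255,0)),(kn,(255,0,0))):
        cv2.circle(cr,tuple(int(x) for x in ((q-[u-h[1],v-h[0]])*f)),3,col,-1)
    out.append(cr)
cv2.imwrite('pics/g2.png',np.hstack(out))
E
```

```text
5.55 [0.5504 0.107  0.1949] 0.0003639427964749678
w [319.0367 228.1087] [319.6744 208.4005]
s [356.8883 168.7241] [356.2138 181.8103]
```

View pics/g2.png

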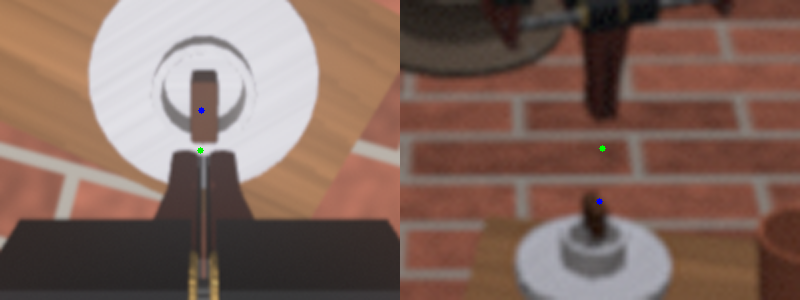

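The view shows the true fingertips about 7 px above the projected TCP in the scene image. So the tips end roughly 30 mm short of the reported TCP: 26–33 mm from the scene, 30 mm from the wrist. The knob itself matches its marker. I'll compensate with TCP z ≈ 0.098, so the tips sit near 0.127, above the collar top at 0.120.

Request:
play_rows:
  targets: "0 0 0 0 0 0; 0 0 0 0 0 0; 0 0 0 0 0 0; 0 0 0 0 0 0; 0 0 0 0 0 0"
  hand: 1

```text
time_s: 6.28
position: [0.5508, 0.1074, 0.1957]
tcp_rot: [3.142, -0.0, 0.296]
force: [0.0, -0.3, 0.6]
grip_width: 0.0471
grasp_force: 0.0
```

Request:
play_rows:
  targets: "0 0 0 0 0 0; 0 0 0 0 0 0; 0 0 0 0 0 0; 0 0 0 0 0 0; 0 0 0 0 0 0"

```text
time_s: 6.9
position: [0.5508, 0.1074, 0.1956]
tcp_rot: [3.142, 0.0, 0.296]
force: [-0.1, -0.4, 0.4]
grip_width: 0.0877
grasp_force: 0.0
```

```bash
python3 - <<'E'
from h import *
im,K,P,s,c=shot('wrist');cv2.imwrite('pics/w4.png',im)
print(s['time_s'],s['position'],s['grip_width'])
# finger tip inner edges and knob columns
g=cv2.cvtColor(im,cv2.COLOR_BGR2GRAY);hsv=cv2.cvtColor(im,cv2.COLOR_BGR2HSV)
for v in (228,232,236,240,246):
    d=np.where(g[v,200:440]<55)[0]+200;print(v,d[d<320].max() if (d<320).any() else None,d[d>320].min() if (d>320).any() else None)
m=np.zeros(im.shape[:2],bool);m[170:240,295:345]=1;m&=(hsv[:,:,1]>55)
ct,a,cc=blob(m,(320,208));print(a,cc,ct.min(0),ct.max(0),proj(K,P,(.5508,.1068,.149)))
# scene: finger bottoms, columns positions
b=cv2.imread('pics/s3.png');print('scene col profile',b[150:176:1,355:359].mean(1).round().astype(int).tolist())
E
```

```text
6.9 [0.5508 0.1074 0.1956] 0.08768007858026614
228 None None
232 232 None
236 244 399
240 244 398
246 245 397
364 [320.706  208.7005] [315. 194.] [327. 223.] [319.9069 208.6996]
scene col profile [[18, 22, 41], [21, 24, 42], [20, 20, 39], [19, 21, 40], [17, 19, 40], [20, 21, 40], [18, 20, 40], [17, 18, 39], [21, 22, 40], [20, 22, 41], [20, 24, 46], [33, 41, 70], [43, 54, 93], [58, 68, 106], [88, 96, 119], [100, 107, 124], [81, 90, 117], [57, 68, 108], [49, 61, 103], [48, 60, 101], [51, 63, 105], [53, 65, 110], [53, 65, 110], [50, 63, 108], [63, 73, 111], [96, 104, 123]]
```

Request:
play_rows:
  targets: "0 0.5 40 0 0 0; 0 0 30 0 0 0; 0 0 20 0 0 0; 0 0 9 0 0 0; 0 0 0 0 0 0"

```text
time_s: 7.58
position: [0.5508, 0.107, 0.0965]
tcp_rot: [-3.141, 0.001, 0.296]
force: [0.8, 0.2, 0.6]
grip_width: 0.0879
grasp_force: 0.0
```

Request:
play_rows:
  targets: "0 0 0 0 0 0; 0 0 0 0 0 0; 0 0 0 0 0 0; 0 0 0 0 0 0; 0 0 0 0 0 0"
  hand: 0
  newtons: 30

```text
time_s: 8.2
position: [0.5509, 0.1069, 0.0967]
tcp_rot: [3.142, -0.0, 0.296]
force: [-0.5, 0.1, 0.1]
grip_width: 0.0413
grasp_force: 0.0
```

Request:
play_rows:
  targets: "0 0 0 0 0 0; 0 0 0 0 0 0; 0 0 0 0 0 0; 0 0 0 0 0 0; 0 0 0 0 0 0"

```text
time_s: 8.82
position: [0.5509, 0.1069, 0.0966]
tcp_rot: [-3.142, 0.0, 0.296]
force: [0.2, -0.1, 0.1]
grip_width: 0.0118
grasp_force: 30.0
```

The fingers gripped at 11.8 mm with 30 N, so the knob is held. I'll lift 130 mm smoothly.

Request:
play_rows:
  targets: "0 0 -5 0 0 0; 0 0 -10 0 0 0; 0 0 -15 0 0 0; 0 0 -20 0 0 0; 0 0 -20 0 0 0"

```text
time_s: 9.45
position: [0.551, 0.107, 0.1683]
tcp_rot: [3.142, -0.001, 0.296]
force: [0.1, -0.3, -3.0]
grip_width: 0.0119
grasp_force: 30.0
```

Request:
play_rows:
  targets: "0 0 -20 0 0 0; 0 0 -20 0 0 0; 0 0 -15 0 0 0; 0 0 -5 0 0 0; 0 0 0 0 0 0"

```text
time_s: 10.07
position: [0.5509, 0.1068, 0.2267]
tcp_rot: [3.141, -0.0, 0.296]
force: [0.1, -0.2, -4.4]
grip_width: 0.0115
grasp_force: 30.0
```

Request:
play_rows:
  targets: "-5 9 0 0 0 0; -10 18 0 0 0 0; -14 26 0 0 0 0; -16 30 0 0 0 0; -16 30 0 0 0 0"

```text
time_s: 10.7
position: [0.5247, -0.0208, 0.2259]
tcp_rot: [-3.141, 0.001, 0.296]
force: [0.6, -0.3, -4.1]
grip_width: 0.012
grasp_force: 30.0
```

Request:
play_rows:
  targets: "-16 30 0 0 0 0; -16 30 0 0 0 0; -16 30 0 0 0 0; -16 30 0 0 0 0; -14 26 0 0 0 0"

```text
time_s: 11.32
position: [0.4923, -0.1834, 0.2259]
tcp_rot: [-3.141, 0.001, 0.295]
force: [0.6, 0.4, -2.7]
grip_width: 0.012
grasp_force: 30.0
```

Request:
play_rows:
  targets: "-12 20 0 0 0 0; -8 12 0 0 0 0; 0 4 0 0 0 0; 0 0 0 0 0 0; 0 0 0 0 0 0"

```text
time_s: 11.95
position: [0.4854, -0.2206, 0.2267]
tcp_rot: [-3.141, -0.0, 0.298]
force: [-0.1, 0.1, -3.8]
grip_width: 0.0114
grasp_force: 30.0
```

```bash
python3 - <<'E'
from h import *
im,K,P,s,c=shot('wrist');cv2.imwrite('pics/w5.png',im)
print(s['time_s'],s['position'],s['tcp_rot'],s['grip_width'],s['force'],s['moment'])
b,Kb,Pb,_,_=shot('scene');cv2.imwrite('pics/s5.png',b)
print(proj(K,P,(.6,-.1865,.07)))
cv2.imwrite('pics/g5.png',np.hstack([cv2.resize(im[:,120:520],(500,500)),cv2.resize(b[150:270,190:262],(300,500),interpolation=cv2.INTER_CUBIC)]))
E
```

```text
11.95 [ 0.4854 -0.2206  0.2267] [-3.1413 -0.0002  0.2979] 0.011439678441528444 [-0.0976  0.0953 -3.7964] [ 0.0621 -0.0363 -0.0145]
[320.5129  75.5499]
```

View pics/g5.png

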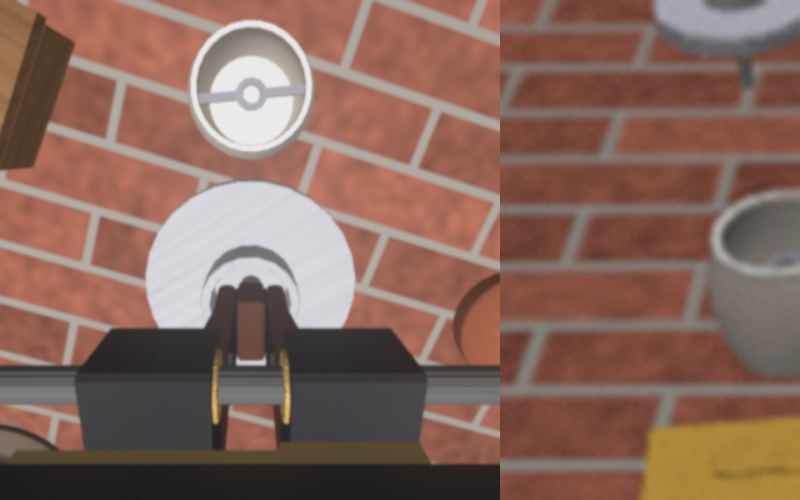

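The lids hang level and together. The eyelet is at full-image pixel (320,75), right where (0.600,-0.1865) projects. In the scene view the rod is straight under the lid. I'll refine the eyelet and check the knob's x offset in the grip.

```bash
python3 - <<'E'
from h import *
im=cv2.imread('pics/w5.png');_,K,P,s,c=shot('wrist');T=tcp(s)
hsv=cv2.cvtColor(im,cv2.COLOR_BGR2HSV);g=hsv[:,:,2].astype(int)
r=slice(60,92),slice(304,337)
# eyelet ring: darker than white floor; hole = bright blob enclosed
m=(g[r]>215).astype(np.uint8)
n,l,st,cc=cv2.connectedComponentsWithStats(m,connectivity=4)
for i in range(1,n):
    if st[i,4]>10: print('hole?',st[i],cc[i]+[304,60],ray(K,P,cc[i]+[304,60],.0675))
m=np.zeros(g.shape,bool);m[5:130,260:380]=1;m&=(hsv[:,:,1]<45)&(g>120)&1
# rim outer contour
ct,a,ce=blob(cv2.morphologyEx((m).astype(np.uint8),cv2.MORPH_OPEN,np.ones((3,3))),(320,70));print('jar',a,ct.min(0),ct.max(0))
h=cv2.convexHull(ct.astype(np.float32)).reshape(-1,2);top=h[h[:,1]<80];print('rim upper arc',circ(K,P,top,.1))
# knob top face edges expected
zt=T[2,3]+.0524
for dx in(.014,0,-.014): print('knob x',dx,proj(K,P,T[:3,3]*[1,1,0]+T[:3,0]*dx*[1,1,0]+[0,0,zt]))
print('knob front lower',proj(K,P,T[:3,3]*[1,1,0]+T[:3,0]*.014*[1,1,0]+[0,0,zt-.026]))
print('knob col',[(v,hsv[v,316:325].mean(0).round().astype(int).tolist()) for v in range(212,296,3)])
E
```

```text
hole? [  0   0  33  13 207] [318.4348  63.8454] [ 0.611  -0.181   0.0675]
hole? [ 11   9  12  13 133] [320.5789  75.1278] [ 0.6007 -0.1867  0.0675]
hole? [  0  19  33  13 236] [320.339   87.0466] [ 0.5887 -0.19    0.0675]Traceback (most recent call last):
  File "<stdin>", line 10, in <module>
numpy._core._exceptions._UFuncOutputCastingError: Cannot cast ufunc 'bitwise_and' output from dtype('int64') to dtype('bool') with casting rule 'same_kind'
```

```bash
python3 - <<'E'
from h import *
im=cv2.imread('pics/w5.png');_,K,P,s,c=shot('wrist');T=tcp(s)
hsv=cv2.cvtColor(im,cv2.COLOR_BGR2HSV);g=hsv[:,:,2].astype(int)
m=np.zeros(g.shape,bool);m[5:130,260:380]=1;m&=(hsv[:,:,1]<45)&(g>120)
ct,a,ce=blob(cv2.morphologyEx((m).astype(np.uint8),cv2.MORPH_OPEN,np.ones((3,3))),(320,70));print('jar',a,ct.min(0),ct.max(0))
h=cv2.convexHull(ct.astype(np.float32)).reshape(-1,2);top=h[h[:,1]<80];print('rim upper arc',circ(K,P,top,.1))
zt=T[2,3]+.0524
B=T[:3,3]*[1,1,0]
for dx in(.014,0,-.014): print('knob x',dx,proj(K,P,B+T[:3,0]*[dx,dx,0]+[0,0,zt]))
print('front lower',proj(K,P,B+T[:3,0]*[.014,.014,0]+[0,0,zt-.026]))
print('knob col',[(v,im[v,316:325].mean(0).round().astype(int).tolist()) for v in range(212,300,3)])
E
```

```text
jar 9402 [260.   9.] [379. 129.]
rim upper arc (array([ 0.6025, -0.1721]), np.float64(0.05626729871216075), (0.6189538240432739, -0.17593535780906677, 0.06272365897893906))
knob x 0.014 [318.5514 238.8464]
knob x 0 [318.5978 263.5419]
knob x -0.014 [318.6421 287.087 ]
front lower [318.8102 221.8654]
knob col [(212, [218, 211, 212]), (215, [217, 211, 212]), (218, [217, 211, 212]), (221, [130, 126, 128]), (224, [95, 93, 97]), (227, [66, 67, 75]), (230, [64, 65, 74]), (233, [63, 64, 73]), (236, [62, 63, 72]), (239, [62, 63, 73]), (242, [68, 77, 101]), (245, [71, 81, 110]), (248, [70, 81, 110]), (251, [70, 81, 109]), (254, [69, 80, 109]), (257, [68, 79, 108]), (260, [67, 79, 108]), (263, [66, 79, 108]), (266, [65, 78, 108]), (269, [64, 77, 107]), (272, [63, 76, 107]), (275, [63, 76, 107]), (278, [62, 76, 107]), (281, [62, 75, 106]), (284, [61, 74, 106]), (287, [90, 96, 119]), (290, [214, 207, 208]), (293, [76, 74, 75]), (296, [64, 64, 66]), (299, [83, 83, 84])]
```

```bash
python3 - <<'E'
from h import *
im=cv2.imread('pics/w5.png').astype(int)
for v in (248,256,264,272,280): print(v,[(u,im[v,u].tolist()) for u in list(range(304,314))+list(range(327,337))])
g=cv2.cvtColor(im.astype(np.uint8),cv2.COLOR_BGR2GRAY).astype(float)
for v in range(180,215,8):  # cover edges
    d=np.abs(np.diff(g[v,200:440])); print(v,200+np.where(d>25)[0])
_,K,P,s,c=shot('wrist');T=tcp(s)
E=np.array([.6007,-.1867]);d=E-T[:2,3];print('eyelet in tool',d@T[:2,0],d@T[:2,1],s['tcp_rot'])
E
```

```text
248 [(304, [60, 60, 73]), (305, [60, 59, 71]), (306, [59, 58, 64]), (307, [58, 57, 60]), (308, [58, 57, 61]), (309, [61, 65, 79]), (310, [68, 77, 102]), (311, [70, 80, 109]), (312, [70, 80, 109]), (313, [71, 81, 110]), (327, [70, 81, 110]), (328, [70, 81, 109]), (329, [69, 79, 108]), (330, [68, 76, 103]), (331, [64, 70, 91]), (332, [59, 61, 69]), (333, [58, 57, 60]), (334, [59, 57, 61]), (335, [60, 60, 69]), (336, [61, 61, 74])]
256 [(304, [57, 57, 69]), (305, [56, 55, 62]), (306, [54, 53, 55]), (307, [55, 54, 56]), (308, [55, 55, 59]), (309, [59, 62, 77]), (310, [66, 75, 100]), (311, [68, 78, 107]), (312, [68, 79, 108]), (313, [68, 80, 108]), (327, [69, 80, 109]), (328, [67, 79, 108]), (329, [67, 78, 106]), (330, [66, 75, 101]), (331, [61, 68, 88]), (332, [57, 58, 66]), (333, [55, 54, 56]), (334, [55, 54, 56]), (335, [55, 54, 58]), (336, [56, 55, 65])]
264 [(304, [54, 54, 62]), (305, [52, 52, 54]), (306, [52, 51, 52]), (307, [51, 50, 52]), (308, [52, 52, 56]), (309, [56, 60, 73]), (310, [63, 72, 98]), (311, [65, 77, 107]), (312, [66, 77, 107]), (313, [66, 78, 108]), (327, [66, 78, 1
[... 560 characters left out ...]
51]), (334, [50, 49, 51]), (335, [49, 48, 50]), (336, [48, 48, 50])]
280 [(304, [46, 45, 48]), (305, [46, 45, 48]), (306, [46, 45, 47]), (307, [46, 45, 48]), (308, [47, 47, 51]), (309, [51, 55, 68]), (310, [58, 67, 93]), (311, [62, 74, 104]), (312, [62, 75, 105]), (313, [62, 75, 106]), (327, [61, 75, 105]), (328, [61, 73, 104]), (329, [59, 72, 101]), (330, [57, 68, 95]), (331, [56, 62, 80]), (332, [57, 57, 63]), (333, [51, 50, 52]), (334, [48, 47, 49]), (335, [46, 46, 48]), (336, [46, 46, 48])]
180 [389]
188 [244 245 394 395]
196 [241 397 398]
204 [238 239 296 297 342 400 401]
212 [236 237 289 341 349 350 402]
eyelet in tool 0.12054579023394221 0.0008861358531578866 [ 3.1415 -0.0001  0.2972]
```

The lid's axis sits at tool x ≈ -0.6 mm and y ≈ 0, and the eyelet is about 121 mm ahead and +0.4 mm to the side. I'll move over the jar.

Request:
play_rows:
  targets: "8 0 0 0 0 0; 18 0 0 0 0 0; 25 0.4 0 0 0 0; 28 0 0 0 0 0; 22 0 0 0 0 0"

```text
time_s: 12.82
position: [0.584, -0.1912, 0.2263]
tcp_rot: [-3.141, -0.001, 0.297]
force: [-0.8, -0.4, -2.9]
grip_width: 0.0119
grasp_force: 30.0
```

Request:
play_rows:
  targets: "14 0 0 0 0 0; 6 0 0 0 0 0; 0 0 0 0 0 0; 0 0 0 0 0 0; 0 0 0 0 0 0"

```text
time_s: 13.45
position: [0.6004, -0.1873, 0.2269]
tcp_rot: [3.141, 0.0, 0.296]
force: [-0.4, 0.1, -3.2]
grip_width: 0.0119
grasp_force: 30.0
```

```bash
python3 - <<'E'
from h import *
s=robot.state();T=tcp(s);print(s['time_s'],s['position'],s['tcp_rot'],s['force'])
b,Kb,Pb,_,_=shot('scene');cv2.imwrite('pics/s6.png',b)
X=T[:3,3]+T[:3,0]*-.0006
print('rodtip',proj(Kb,Pb,X-[0,0,.0796]),'rod top',proj(Kb,Pb,X-[0,0,.03]),'rim centre',proj(Kb,Pb,(.601,-.1867,.1)))
g=cv2.cvtColor(b,cv2.COLOR_BGR2HSV)
for v in range(178,196,2): print(v,b[v,244:274].min(1).tolist() if 0 else g[v,244:274,1].tolist())
for v in (222,228,234):
    w=np.where(g[v,200:310,1]<60)[0]+200;print('jar',v,w.min(),w.max())
E
```

```text
13.45 [ 0.6004 -0.1873  0.2269] [3.1411 0.0001 0.2955] [-0.3567  0.0984 -3.2413]
rodtip [255.4415 192.4108] rod top [253.6279 178.1607] rim centre [257.2992 205.6186]
178 [14, 14, 13, 14, 13, 14, 15, 13, 12, 13, 13, 14, 13, 13, 13, 13, 15, 12, 11, 11, 10, 6, 9, 5, 3, 6, 30, 75, 105, 113]
180 [11, 13, 13, 10, 12, 13, 13, 13, 11, 10, 11, 13, 10, 9, 7, 10, 8, 5, 5, 10, 9, 3, 3, 11, 25, 78, 117, 130, 132, 135]
182 [2, 7, 5, 7, 5, 2, 9, 7, 7, 5, 2, 5, 5, 5, 6, 6, 6, 6, 3, 14, 35, 67, 97, 112, 126, 132, 134, 130, 134, 132]
184 [10, 13, 13, 5, 5, 8, 3, 10, 8, 5, 0, 3, 11, 18, 33, 49, 71, 91, 102, 117, 129, 133, 134, 137, 134, 133, 133, 133, 134, 137]
186 [90, 88, 81, 72, 64, 58, 61, 65, 57, 22, 6, 26, 72, 91, 96, 94, 99, 102, 101, 98, 101, 97, 98, 96, 97, 95, 95, 93, 95, 93]
188 [36, 28, 39, 47, 55, 53, 53, 55, 48, 31, 16, 10, 35, 51, 53, 50, 50, 50, 47, 46, 45, 48, 48, 48, 47, 51, 51, 49, 47, 51]
190 [35, 34, 61, 95, 121, 129, 136, 136, 119, 65, 13, 10, 74, 124, 132, 138, 136, 137, 136, 131, 130, 132, 138, 133, 132, 134, 135, 137, 130, 136]
192 [26, 46, 83, 115, 132, 135, 132, 132, 134, 110, 86, 89, 115, 130, 138, 131, 134, 132, 135, 135, 131, 133, 133, 129, 131, 135, 127, 133, 130, 133]
194 [39, 64, 105, 128, 131, 137, 134, 139, 140, 138, 140, 129, 123, 122, 117, 120, 121, 123, 123, 131, 137, 139, 135, 134, 134, 131, 137, 132, 126, 130]
jar 222 235 306
jar 228 200 309
jar 234 246 272
```

```bash
python3 - <<'E'
from h import *
b=cv2.imread('pics/s6.png');_,K,P,_,_=shot('scene')
h=cv2.cvtColor(b,cv2.COLOR_BGR2HSV)
def edge(v,lo,hi,thr=75):
    r=h[v,lo:hi,1].astype(float);w=np.where(r<thr)[0];k=w[np.abs(w+lo-258)<25]
    a=k.min();z=k.max();f=lambda i,j:lo+i+(thr-r[i])/(r[j]-r[i])*(j-i)
    return f(a,a-1),f(z,z+1)
for v in range(204,238,3):
    e=edge(v,225,295); X=proj(K,P,(.601,-.1867,.1-(v-204)/320*.0 ))
    print(v,np.round(e,2),round(sum(e)/2,2))
for z in (.1,.07,.05,.03,0): print(z,proj(K,P,(.601,-.1867,z)))
for v in (187,188,189,190,191): 
    r=np.clip(100-h[v,248:262,1].astype(float),0,None);print('rod',v,(r*np.arange(248,262)).sum()/r.sum(),h[v,248:262,1].tolist())
E
```

```text
204 [240.41 275.04] 257.73
207 [239.81 275.43] 257.62
210 [240.04 276.47] 258.25
213 [-inf  inf] nan
216 [235.98 277.43] 256.71
219 [235.18 277.65] 256.41
222 [234.28 277.71] 255.99
225 [233.47 276.91] 255.19
228 [214.5   inf] inf
231 [243.51 274.54] 259.03
234 [245.51 272.73] 259.12
237 [248.06 269.82] 258.94
0.1 [257.2992 205.6186]
0.07 [258.3058 213.5472]
0.05 [258.9613 218.7104]
0.03 [259.6048 223.7788]
0 [260.5481 231.2091]
rod 187 254.46791443850267 [57, 55, 56, 59, 51, 25, 10, 16, 46, 55, 56, 54, 56, 56]
rod 188 254.5746835443038 [55, 53, 53, 55, 48, 31, 16, 10, 35, 51, 53, 50, 50, 50]
rod 189 254.08490566037736 [90, 95, 96, 98, 87, 47, 10, 10, 57, 96, 100, 100, 97, 99]
rod 190 254.44957983193277 [121, 129, 136, 136, 119, 65, 13, 10, 74, 124, 132, 138, 136, 137]
rod 191 254.53254437869822 [135, 134, 137, 140, 126, 88, 31, 26, 86, 123, 133, 137, 133, 133]<stdin>:6: RuntimeWarning: divide by zero encountered in scalar divide
<stdin>:10: RuntimeWarning: invalid value encountered in scalar add
```

```bash
python3 - <<'E'
from h import *
h=cv2.cvtColor(cv2.imread('pics/s6.png'),cv2.COLOR_BGR2HSV)
for v in range(202,238,3): print(v,h[v,236:246,1].tolist(),h[v,270:281,1].tolist())
_,K,P,_,_=shot('scene')
im=cv2.imread('pics/s6.png');hs=h
m=(hs[:,:,1]<38).astype(np.uint8);m[:150]=0
m[:187]=m[:187]; 
# held cover extents
for v in range(166,182,3):
    w=np.where(h[v,220:290,1]<40)[0]+220;print('cover',v,w.min(),w.max(),(w.min()+w.max())/2)
s=robot.state();X=s['position'];print([proj(K,P,np.array(X)+[0,0,d]).tolist() for d in (-.0046,-.0006)])
E
```

```text
202 [125, 126, 130, 131, 130, 99, 49, 15, 8, 12] [28, 17, 6, 6, 26, 69, 104, 130, 131, 133, 129]
205 [135, 132, 135, 139, 86, 28, 9, 8, 23, 28] [26, 21, 5, 7, 28, 74, 115, 129, 133, 132, 134]
208 [131, 133, 133, 128, 69, 21, 5, 13, 25, 30] [15, 9, 8, 17, 26, 37, 81, 123, 134, 133, 131]
211 [122, 124, 125, 119, 72, 21, 8, 3, 8, 14] [16, 21, 28, 27, 24, 27, 46, 84, 114, 120, 120]
214 [46, 28, 17, 22, 31, 27, 26, 27, 27, 22] [26, 29, 27, 26, 28, 23, 26, 37, 49, 53, 48]
217 [61, 32, 32, 53, 45, 29, 26, 25, 27, 27] [27, 26, 26, 27, 29, 26, 25, 44, 100, 131, 138]
220 [32, 27, 57, 87, 66, 34, 26, 28, 26, 27] [27, 25, 26, 30, 27, 24, 26, 38, 85, 119, 129]
223 [25, 44, 88, 120, 94, 39, 27, 27, 26, 28] [24, 29, 28, 26, 29, 28, 27, 53, 104, 131, 131]
226 [29, 51, 78, 84, 73, 55, 27, 21, 28, 27] [29, 28, 26, 30, 30, 25, 38, 51, 65, 68, 69]
229 [85, 80, 77, 78, 84, 86, 76, 50, 25, 27] [31, 25, 29, 22, 25, 62, 92, 98, 97, 100, 97]
232 [130, 133, 131, 132, 131, 133, 132, 123, 85, 43] [24, 27, 23, 30, 67, 117, 135, 133, 129, 136, 133]
235 [130, 135, 133, 134, 134, 130, 133, 132, 133, 118] [28, 46, 82, 121, 130, 134, 127, 133, 133, 129, 130]
cover 166 232 273 252.5
cover 169 231 273 252.0
cover 172 231 273 252.0
cover 175 232 272 252.0
cover 178 233 277 255.0
cover 181 235 277 256.0
[[252.77466075028366, 170.74606660672177], [252.62076867548132, 169.53545224053508]]
```

The wrist estimate puts the rod within 0.5 mm of the eyelet, while the top and scene views suggest the lid should go 1–3 mm further towards +y. I'll shift 1 mm that way (tool y -1) and lower in small steps while watching the force.

Request:
play_rows:
  targets: "0 -1 10 0 0 0; 0 0 15 0 0 0; 0 0 15 0 0 0; 0 0 10 0 0 0; 0 0 5 0 0 0"

```text
time_s: 14.22
position: [0.6002, -0.1857, 0.1705]
tcp_rot: [-3.141, 0.001, 0.296]
force: [-0.1, -0.6, -3.7]
grip_width: 0.012
grasp_force: 30.0
```

Request:
play_rows:
  targets: "0 0 4 0 0 0; 0 0 4 0 0 0; 0 0 4 0 0 0; 0 0 3 0 0 0; 0 0 2 0 0 0"

```text
time_s: 14.85
position: [0.6005, -0.1858, 0.1545]
tcp_rot: [3.142, -0.0, 0.296]
force: [0.4, 1.2, -3.2]
grip_width: 0.0119
grasp_force: 30.0
```

Request:
play_rows:
  targets: "0 0 2 0 0 0; 0 0 2 0 0 0; 0 0 2 0 0 0; 0 0 1 0 0 0; 0 0 0 0 0 0"

```text
time_s: 15.48
position: [0.6005, -0.1858, 0.1476]
tcp_rot: [-3.142, 0.0, 0.296]
force: [-0.9, 0.5, -4.2]
grip_width: 0.0119
grasp_force: 30.0
```

Request:
play_rows:
  targets: "0 0 2 0 0 0; 0 0 2 0 0 0; 0 0 2 0 0 0; 0 0 0 0 0 0"

```text
time_s: 15.98
position: [0.6004, -0.1858, 0.1414]
tcp_rot: [-3.141, 0.0, 0.296]
force: [1.1, 0.1, -3.8]
grip_width: 0.0115
grasp_force: 30.0
```

The rod tip is 8 mm below the eyelet's top face with no contact force, so it is through. I'll continue down.

Request:
play_rows:
  targets: "0 0 4 0 0 0; 0 0 4 0 0 0; 0 0 4 0 0 0; 0 0 3 0 0 0; 0 0 0 0 0 0"

```text
time_s: 16.6
position: [0.6004, -0.1858, 0.1263]
tcp_rot: [-3.141, 0.0, 0.296]
force: [-0.1, 0.6, -4.1]
grip_width: 0.0119
grasp_force: 30.0
```

Request:
play_rows:
  targets: "0 0 3 0 0 0; 0 0 3 0 0 0; 0 0 2 0 0 0; 0 0 2 0 0 0; 0 0 0 0 0 0"

```text
time_s: 17.23
position: [0.6005, -0.1858, 0.1164]
tcp_rot: [-3.141, 0.0, 0.296]
force: [-0.6, -0.2, -3.9]
grip_width: 0.0119
grasp_force: 30.0
```

Request:
play_rows:
  targets: "0 0 1.5 0 0 0; 0 0 1.5 0 0 0; 0 0 1 0 0 0; 0 0 1 0 0 0; 0 0 0 0 0 0"

```text
time_s: 17.85
position: [0.6005, -0.1858, 0.1116]
tcp_rot: [-3.142, 0.0, 0.296]
force: [1.6, 0.5, -4.4]
grip_width: 0.012
grasp_force: 30.0
```

Request:
play_rows:
  targets: "0 0 0.5 0 0 0; 0 0 0.5 0 0 0; 0 0 0.5 0 0 0; 0 0 0 0 0 0"

```text
time_s: 18.35
position: [0.6005, -0.1858, 0.1101]
tcp_rot: [-3.142, 0.0, 0.296]
force: [0.3, -0.2, -3.6]
grip_width: 0.0113
grasp_force: 30.0
```

Request:
play_rows:
  targets: "0 0 0.5 0 0 0; 0 0 0.5 0 0 0; 0 0 0 0 0 0"

```text
time_s: 18.73
position: [0.6006, -0.1858, 0.1096]
tcp_rot: [3.141, -0.0, 0.296]
force: [-2.1, 0.7, 1.2]
grip_width: 0.0119
grasp_force: 30.0
```

Request:
play_rows:
  targets: "0 0 0.5 0 0 0; 0 0 0.5 0 0 0; 0 0 0 0 0 0"

```text
time_s: 19.1
position: [0.6007, -0.1858, 0.1095]
tcp_rot: [3.141, -0.0, 0.296]
force: [-4.6, -0.8, 8.8]
grip_width: 0.0116
grasp_force: 30.0
```

It touched down at exactly the expected height (0.1096) and is seated. I'll ease off the push and let go.

Request:
play_rows:
  targets: "0 0 -0.9 0 0 0; 0 0 0 0 0 0; 0 0 0 0 0 0"

```text
time_s: 19.48
position: [0.6007, -0.1858, 0.1096]
tcp_rot: [3.141, -0.0, 0.296]
force: [-2.8, 0.7, 6.6]
grip_width: 0.0121
grasp_force: 30.0
```

Request:
play_rows:
  targets: "0 0 0 0 0 0; 0 0 0 0 0 0; 0 0 0 0 0 0; 0 0 0 0 0 0; 0 0 0 0 0 0"
  hand: 1

```text
time_s: 20.1
position: [0.6006, -0.1858, 0.109]
tcp_rot: [-3.142, -0.0, 0.296]
force: [-0.1, 0.4, 0.3]
grip_width: 0.0583
grasp_force: 0.0
```

Request:
play_rows:
  targets: "0 0 0 0 0 0; 0 0 0 0 0 0; 0 0 0 0 0 0; 0 0 0 0 0 0; 0 0 0 0 0 0"

```text
time_s: 20.72
position: [0.6006, -0.1858, 0.109]
tcp_rot: [3.142, -0.0, 0.296]
force: [0.4, 0.1, 0.8]
grip_width: 0.0874
grasp_force: 0.0
```

Request:
play_rows:
  targets: "0 0 -20 0 0 0; 0 0 -40 0 0 0; 0 0 -30 0 0 0; 0 0 0 0 0 0; 0 0 0 0 0 0"

```text
time_s: 21.35
position: [0.6004, -0.1858, 0.1993]
tcp_rot: [3.141, -0.0, 0.296]
force: [0.2, 0.7, -0.2]
grip_width: 0.0878
grasp_force: 0.0
```

```bash
python3 - <<'E'
from h import *
im,K,P,s,c=shot('wrist');cv2.imwrite('pics/w7.png',im)
print(s['time_s'],s['position'],s['grip_width'],s['force'])
hsv=cv2.cvtColor(im,cv2.COLOR_BGR2HSV)
m=((hsv[:,:,1]<60)&(hsv[:,:,2]>150)).astype(np.uint8);m=cv2.morphologyEx(m,cv2.MORPH_OPEN,np.ones((3,3)))
u0=proj(K,P,(.6,-.186,.109));ct,a,cc=blob(m,u0);print('cover',u0,a,cc,circ(K,P,ct[ct[:,1]<226],.109))
T=tcp(s)
for z in (.109,.133): print(z,proj(K,P,[*T[:2,3],z]))
b,_,_,_,_=shot('scene')
cv2.imwrite('pics/g7.png',np.hstack([im[80:300,170:470],cv2.resize(b[150:245,190:290],(232,220),interpolation=cv2.INTER_CUBIC)]))
E
```

```text
21.35 [ 0.6004 -0.1858  0.1993] 0.08784815215116909 [ 0.2061  0.7353 -0.2201]
cover [319.4765 196.0667] 31807 [359.2217 139.7684] (array([ 0.7467, -0.1753]), np.float64(0.2537650177375624), (0.6643612384796143, -0.19103659689426422, 0.31108754873275757))
0.109 [319.401  195.6809]
0.133 [319.327  202.2555]
```

View pics/g7.png

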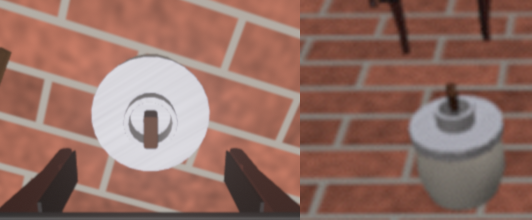

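The picture shows the cover sitting level on the jar with the knob through the collar, centred at about crop (151,114), roughly 2 mm ahead of the tool. The next step is to descend around the collar with TCP ≈ 0.083, which puts the tips near 0.114, above the plate at 0.109.

Request:
play_rows:
  targets: "2 0.5 30 0 0 0; 0 0 40 0 0 0; 0 0 25 0 0 0; 0 0 10 0 0 0; 0 0 5 0 0 0"

```text
time_s: 22.08
position: [0.6025, -0.1856, 0.0886]
tcp_rot: [-3.141, 0.0, 0.296]
force: [0.6, 0.6, 0.4]
grip_width: 0.0879
grasp_force: 0.0
```

Request:
play_rows:
  targets: "0 0 2 0 0 0; 0 0 2 0 0 0; 0 0 2 0 0 0; 0 0 0 0 0 0"

```text
time_s: 22.58
position: [0.6026, -0.1858, 0.0832]
tcp_rot: [3.141, -0.0, 0.296]
force: [-0.7, 0.5, -0.1]
grip_width: 0.0879
grasp_force: 0.0
```

Request:
play_rows:
  targets: "0 0 0 0 0 0; 0 0 0 0 0 0; 0 0 0 0 0 0; 0 0 0 0 0 0; 0 0 0 0 0 0"
  hand: 0.3
  newtons: 20

```text
time_s: 23.2
position: [0.6026, -0.1856, 0.083]
tcp_rot: [-3.142, 0.0, 0.296]
force: [1.0, 0.2, 1.0]
grip_width: 0.0498
grasp_force: 20.0
```

Request:
play_rows:
  targets: "0 0 0 0 0 0; 0 0 0 0 0 0; 0 0 0 0 0 0"

```text
time_s: 23.58
position: [0.6026, -0.1856, 0.0831]
tcp_rot: [-3.142, 0.0, 0.296]
force: [0.1, 0.2, 0.1]
grip_width: 0.0499
grasp_force: 20.0
```

The collar is gripped at 49.9 mm with 20 N and no side load. I'll lift straight up slowly.

Request:
play_rows:
  targets: "0 0 -1 0 0 0; 0 0 -2 0 0 0; 0 0 -3 0 0 0; 0 0 -4 0 0 0; 0 0 -5 0 0 0"

```text
time_s: 24.2
position: [0.6026, -0.1857, 0.0984]
tcp_rot: [3.142, 0.0, 0.296]
force: [-0.3, 0.1, -2.1]
grip_width: 0.0502
grasp_force: 20.0
```

Request:
play_rows:
  targets: "0 0 -6 0 0 0; 0 0 -8 0 0 0; 0 0 -10 0 0 0; 0 0 -12 0 0 0; 0 0 -15 0 0 0"

```text
time_s: 24.82
position: [0.6026, -0.1857, 0.15]
tcp_rot: [3.142, 0.0, 0.296]
force: [-0.8, 0.3, -0.6]
grip_width: 0.0502
grasp_force: 20.0
```

Request:
play_rows:
  targets: "0 0 -20 0 0 0; 0 0 -20 0 0 0; 0 0 -20 0 0 0; 0 0 -15 0 0 0; 0 0 -9 0 0 0"

```text
time_s: 25.45
position: [0.6029, -0.1857, 0.2343]
tcp_rot: [3.141, -0.001, 0.296]
force: [-0.1, -0.1, -2.6]
grip_width: 0.0502
grasp_force: 20.0
```

Request:
play_rows:
  targets: "0 0 0 0 0 0; 0 0 0 0 0 0; 0 0 0 0 0 0; 0 0 0 0 0 0"

```text
time_s: 25.95
position: [0.6024, -0.1856, 0.2326]
tcp_rot: [-3.141, 0.001, 0.296]
force: [-0.1, -0.2, -2.2]
grip_width: 0.0501
grasp_force: 20.0
```

```bash
python3 - <<'E'
from h import *
b,_,_,s,_=shot('scene');print(s['time_s'],s['position'],s['force'],s['joint_vel'])
t,_,_,_,_=shot('top')
cv2.imwrite('pics/g8.png',np.hstack([cv2.resize(b[90:250,160:320],(480,480),interpolation=cv2.INTER_CUBIC),cv2.resize(b[100:220,300:400],(300,480))]))
E
```

```text
25.95 [ 0.6024 -0.1856  0.2326] [-0.106  -0.2155 -2.2118] [-0.0012 -0.001   0.0001 -0.0036  0.0016 -0.0021 -0.0007]
```

View pics/g8.png

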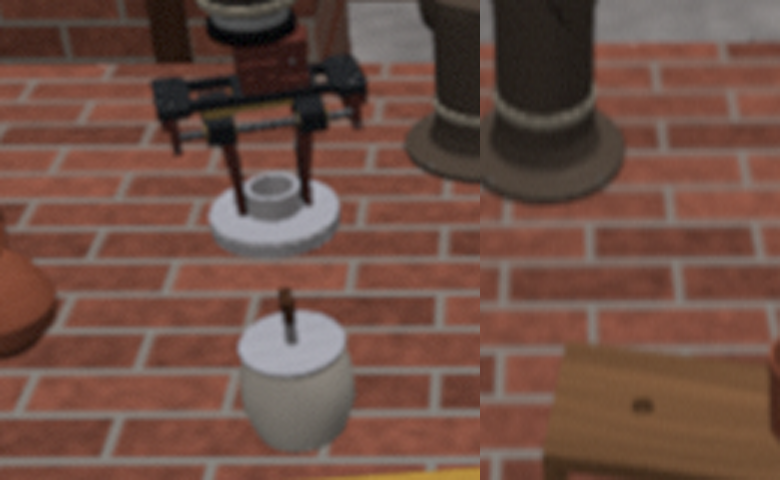

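The cover is held level about 80 mm above the knob, and the inner lid is seated flat on the upright jar. I'm handing the job in.

```bash
python3 -c "
from rig import robot
print(robot.finish_job())"
```

```text
the job is handed in; nothing more can be done
None
```

The job is handed in at about 26 s: the inner lid is seated on the upright jar with its rod through the eyelet, and the gripper holds the cover level about 80 mm above the knob; the first grasp closed on nothing because the fingertips end about 30 mm short of the reported TCP.

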